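Weigh two brass weights and shut the glue press with the heavier

ROBOT

A 7-joint arm with a two-finger parallel gripper is mounted at the origin on the work surface. World frame = base frame: x ahead of the robot, y to its left, z up, the work surface at z = 0. Lengths are in m, angles in degrees, forces in N, time in s.
With the tool pointing down it reaches from about 0.425 to 0.875 m from the base axis. Payload 4.7 kg.
Tool frame: the origin (TCP) lies between the finger pads; the fingertips stand 8 mm ahead of it and the grasp point (between the pads) lies 11 mm behind it (env.tip_extent is the distance from the TCP to the fingertips, in m); z points along the fingers, y is the line along which they close (so a half turn about z gives the same grasp; the last joint's range is limited). The gripper opens to 87 mm and grips with 3 to 60 N. Pads are 19 mm wide; open, the fingers measure 117 mm over their backs; the gripper's body (75 mm by 190 mm) begins 51 mm behind the grasp point.
Start: joints at [71.568, 18.392, -4.016, 83.108, 1.295, 78.541, -3.26], TCP at [0.214, -0.614, 0.231] pointing down, gripper open.
Joint ranges: [-163.93, 163.93], [-17.29, 119.83], [-79.2, 71.16], [3.27, 140.29], [-89.18, 269.18], [5.43, 117.66], [-154.24, 154.24]. Speed limits (degrees/s): [147.25, 147.25, 180, 180, 180, 180, 180].

INTERFACE

Orientations are given as [roll, pitch, yaw] about the fixed x, y, z axes, in that order (R = Rz(yaw) Ry(pitch) Rx(roll)).
In Python, from cell import sensors, vision, workorder, env gives the robot as it stands.
- The arm moves only by the tool drive_tool, never from a script. Its argument "moves" is a list of rows, each an object of numbers: "x", "y", "z": the shift along the tool's x, y, z in mm; "rx", "ry", "rz": the turn, a rotation vector about the tool's x, y, z in rad; "fingers": the closure, from -1 (fully open) to 1 (shut). In form: [{"x": .., "y": .., "z": .., "rx": .., "ry": .., "rz": .., "fingers": ..}, ...]. A call has 1 to 20 rows; each row is the pose to reach, as a shift and turn from the pose commanded when the call began, along the tool's axes at that moment; what a row does not reach only later rows make up. A row lasts 1/8 s, in which the tool goes at most 62.5 mm and 10.7 degrees, less where a joint would pass 70% of its speed; a pose out of reach is approached as far as the arm can. A call with a gripper value outside its range is refused whole. The fingers move at their own pace and stop on an object; "force" is the grip in N (left out, the last holds). Time passes only in rows, so rows that repeat a pose let the fingers close. It gives the time, the measured TCP pose, the force, the opening and the grip force at its end, in the units of the state.
- sensors.get_obs(): the state, without advancing time (a new reading comes with each control period).
- vision.read_camera(name): name is "side" or "top" or "wrist"; returns a dict with "image" (400x640x3 uint8, red, green, blue), "fx", "fy", "cx", "cy" (pixels), "R" (3x3) and "t" (3): a world point X has camera coordinates R X + t. Camera axes: x right, y down, z forward; pixel columns grow to the right and rows downward; lengths in m; the calibration is good to about 2 mm. A picture is of the moment at which its call begins. There is no depth.
- workorder.sign_off(): hands the job in; it is judged then, once.
The state is a dict: "time_s": time; "qpos": joint angles; "joint_velocities": joint speeds; "effort": joint torques, N m; "tool_pos": TCP position; "tool_rot": TCP orientation; "force": force on the tool from outside, world axes, zero at the start; "wrist_torque": the same for the moment, N m; "grip_width": finger opening in m; "grasp_force": force on a finger pad.
Only numpy, scipy, OpenCV 4.12 (cv2) and the standard library are available. Lean on these libraries where they do the work, as an engineer would, in place of code of your own. Each camera call takes 0.05 s, during which the arm holds its last target. There are 200 camera calls.

TASK

Set one of the two look-alike brass weights gently on each pan of the balance and let it swing, to find the lead-filled one. Move the weight whose pan drops into the cup on the head of the spring press and push down on it with a steady 15 newtons or so for a full second, never over 25, to bed the glued heel stack hard down, then leave it there holding the press shut. Leave the lighter weight on its pan, and everything else as it lies.

Things in the scene. Friction and masses are not known exactly. Their poses are not given: they have to be found in the camera images.
- weight_a: one of two look-alike turned brass weights; one is lead-filled (about 460 g), the other is not (about 215 g), and nothing but the weighing tells which. Round body 44 mm across and 37 mm tall, then a 14 mm neck and a round flat-topped knob 24 mm across from 43 to 58 mm height. Origin: centre of the underside; z up along its axis.
- weight_b: one of two look-alike turned brass weights; one is lead-filled (about 460 g), the other is not (about 215 g), and nothing but the weighing tells which. Round body 44 mm across and 37 mm tall, then a 14 mm neck and a round flat-topped knob 24 mm across from 43 to 58 mm height. Origin: centre of the underside; z up along its axis.
- balance: equal-arm counter balance: iron base 85 by 255 mm, pillar and dial up to 95 mm, beam carrying two level brass pans; fixed. Origin: underside, midway between the pans, on the bench; its y axis runs to the left pan, 100 mm away; the right pan is 100 mm the other way. Its knife edges are spoilt if a weight is pushed on a pan with more than about 18 N.
- left_pan (a point): centre of the left pan's floor, a flat brass dish 66 mm wide inside a 4 mm high rim; 76 mm over the bench when level, moving straight up or down by up to 10 mm and staying level. A single weight sends it right down.
- right_pan (a point): the same on the right pan.
- beam (a joint): swing of the balance beam: 0 when level or empty, +0.1 when the left pan is right down, -0.1 when the right pan is right down; it takes one to two seconds to swing over.
- press: two-post spring press for gluing: iron base 120 by 170 mm, 14 mm thick, two upright posts 60 mm either side of the middle along its y axis, 118 mm tall. Origin: centre of the underside, on the bench. It is fixed.
- press_head: sliding steel head of the press, 58 by 150 by 12 mm. Origin: centre of the floor of the weight cup on top, 50 mm wide (3 mm of play round a weight) in a 5 mm rim. Springs (2 to 3 N) hold it 95 mm over the bench; loaded, it slides down 15 mm until its foot meets the heel stack. The lead-filled weight alone takes and keeps it there; under the other it rises again.
- heel_stack: stack of glued leather heel lifts under the foot: D-shaped, 57 by 56 mm, 26 mm tall; origin: underside, in the middle of its round end. It lies on two sprung rails that yield easily (under 7 N) over a hard rubber-faced rest; pushed, it sinks 3 to 16 mm, a different and unseen amount each time, before it is hard down and the push can build up. It springs back after.
- glue_jar: glue jar, 60 mm wide, 85 mm tall. Only in the way: leave it alone.
- thread_spool: upright spool of pale thread, 48 mm wide, 70 mm tall. Only in the way: leave it alone.
- awl: awl with a wooden handle, lying down, 130 mm long. Only in the way: leave it alone.
- mug: white mug, 80 mm wide, 92 mm tall. Only in the way: leave it alone.
- shoe_last: wooden shoe last, 240 mm long, 90 mm tall at the heel. Only in the way: leave it alone.
- mallet: wooden mallet lying down, 260 mm long. Only in the way: leave it alone.
- rivet_tin: flat round tin of rivets, 72 mm wide, 24 mm tall. Only in the way: leave it alone.
Not all that is in view belongs to the job. Of the things shaped like the heel_stack, the leather one is meant. Leave any pink look-alike of the press alone.

How it is judged:
By the outcome, as a careful person would: the job done as asked, in the order asked, and still so for the second after the job is handed in, with the robot touching nothing.
It also fails if it takes over 72 s, if anything falls off the work surface, if the arm or the gripper's body presses on something with over 40 N, if the wrist force passes 120 N, or if a joint passes its speed limit or range.

## Working session

There is one attempt and no reset: what is moved stays moved. The work goes in short steps, Python scripts to look and compute and a tool call to move; the robot and the scene stay as the last step left them, time stands still between calls to the robot, and variables do not carry over. Pictures are saved under pics/ and viewed, at most 10 in all, crops included, and the job is handed in when it is done.

Besides the shell and the picture viewer there is one more tool, called after ">>>" as a command line: name --argument value ..., lists and objects as JSON in quotes. drive_tool: Moves the arm, as the interface text tells. Its arguments: {"type":"object","properties":{"moves":{"type":"array"},"force":{"type":"number"}},"required":["moves"]}

```bash
ls; mkdir -p pics; cat > h.py <<'E'
import numpy as np, cv2
from cell import sensors, vision, workorder, env
def snap(name,fn=None):
    c=vision.read_camera(name)
    if fn: cv2.imwrite('pics/'+fn,c['image'][:,:,::-1])
    return c
def ray(c,u,v,z):
    R=np.array(c['R']);t=np.array(c['t'])
    d=R.T@np.array([(u-c['cx'])/c['fx'],(v-c['cy'])/c['fy'],1]);o=-R.T@t
    return o+d*(z-o[2])/d[2]
def proj(c,X):
    p=np.array(c['R'])@np.array(X)+c['t'];return [c['cx']+c['fx']*p[0]/p[2],c['cy']+c['fy']*p[1]/p[2]]
E
python3 - <<'E'
from h import *
import pickle
cs={n:snap(n,n+'0.png') for n in('top','side')}
pickle.dump(cs,open('c0.pkl','wb'))
for n,c in cs.items(): print(n,c['fx'],-np.array(c['R']).T@c['t'],np.array(c['R']).round(2).tolist())
print(sensors.get_obs(),env.tip_extent)
E
```

```text
pics
top 385.1116669117037 [ 3.21451281e-01 -5.29634313e-05  1.19312245e+00] [[-0.03, -1.0, -0.0], [-0.98, 0.03, -0.21], [0.21, -0.0, -0.98]]
side 411.7342123154555 [ 0.29673184 -0.64387859  0.93420021] [[0.93, -0.37, -0.02], [-0.29, -0.71, -0.64], [0.22, 0.6, -0.77]]
{'time_s': 0.1, 'qpos': array([71.5679524 , 18.43482952, -4.01652394, 83.168326  ,  1.29388792,
       78.54214867, -3.25985606]), 'joint_velocities': array([-0.09871592, -0.12250795, -0.00864846, -0.13707767, -0.00327847,
       -0.02339766, -0.0300357 ]), 'effort': array([-1.40328025e-04, -4.92574131e+01, -4.05483562e-01, -3.13399494e+01,
       -6.41250028e-02,  3.94858117e-02,  6.19637854e-05]), 'tool_pos': array([ 0.21399826, -0.61323974,  0.2295672 ]), 'tool_rot': array([-1.79899873e+02,  4.15455000e-03,  1.92425188e+01]), 'force': array([-0.94789561, -0.82651633, -0.47083048]), 'wrist_torque': array([ 0.0526675 ,  0.08024436, -0.03547442]), 'grasp_force': 0.0, 'grip_width': 0.08712256880279257} 0.008
```

View pics/top0.png

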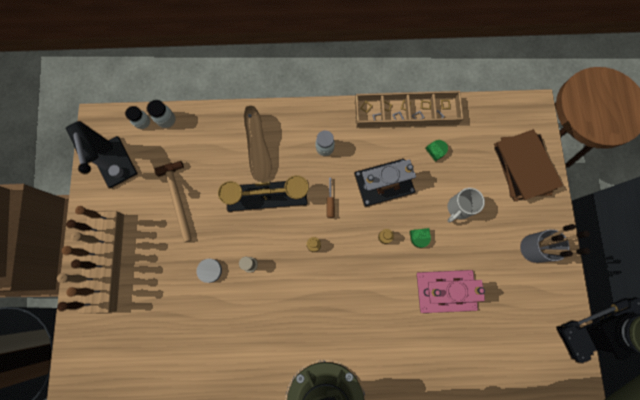

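View pics/side0.png

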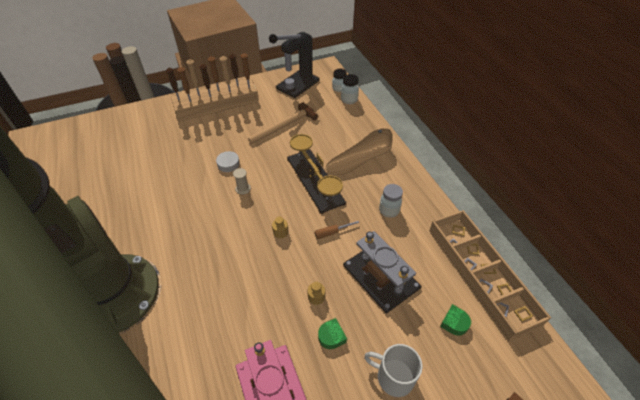

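Top view: weights at (314,244) and (387,237); pans at (230,192) and (297,187). The grey press is at (388,178), and the pink look-alike at (450,291) is to be ignored. The leather stack is under the grey press; the green D-shapes at (421,238) and (437,150) are decoys. The side view shows the weights at (280,228) and (317,292). Next is one close crop to check the choice.

```bash
python3 - <<'E'
import pickle
from h import *
cs=pickle.load(open('c0.pkl','rb'))
a=cs['top']['image'][150:260,210:440,::-1]; b=cs['side']['image'][120:320,260:430,::-1]
a=cv2.resize(a,None,fx=3.4,fy=3.4,interpolation=cv2.INTER_CUBIC)  #782x374
cv2.imwrite('pics/crop_t.png',a)
cv2.imwrite('pics/crop_s.png',cv2.resize(b,None,fx=3,fy=3,interpolation=cv2.INTER_CUBIC))
E
```

```text
(no output)
```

View pics/crop_t.png

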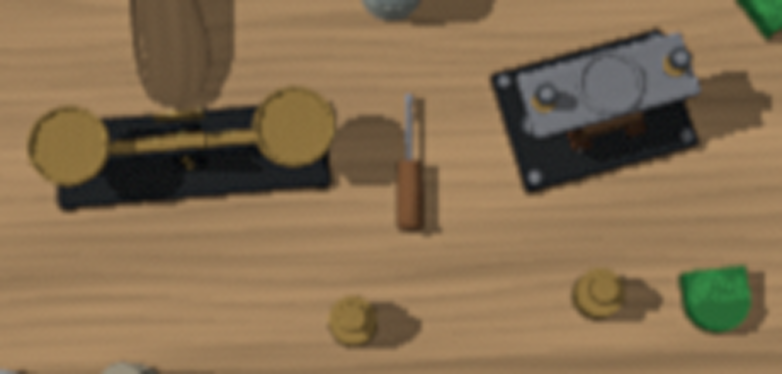

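View pics/crop_s.png

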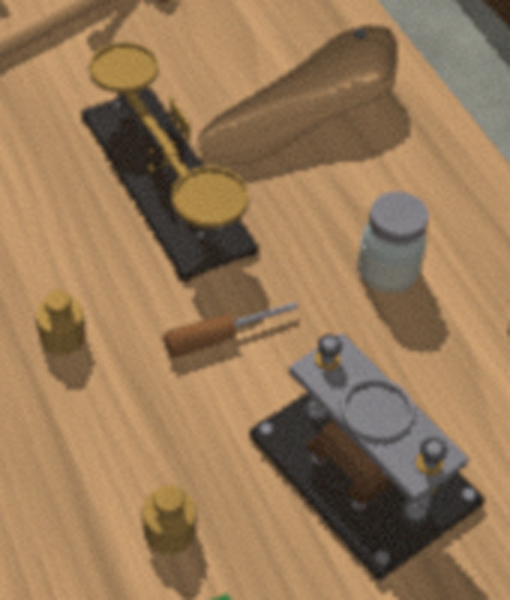

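```bash
python3 - <<'E'
import pickle
from h import *
cs=pickle.load(open('c0.pkl','rb'))
D=dict(panL=((69,147),(124,68),.08),panR=((294,127),(210,197),.08),cup=((613,84),(380,411),.10),w1=((353,315),(61,298),.058),w2=((604,290),(170,494),.058),postL=((546,93),(330,343),.118),postR=((679,58),(433,447),.118))
for k,(a,b,z) in D.items():
    pt=ray(cs['top'],210+a[0]/3.4-.35,150+a[1]/3.4-.35,z); ps=ray(cs['side'],260+b[0]/3-.33,120+b[1]/3-.33,z)
    m=(pt+ps)/2
    print(k,pt.round(4),ps.round(4),'r',np.hypot(*m[:2]).round(3))
E
```

```text
panL [0.6051 0.2626 0.08  ] [0.6065 0.2619 0.08  ] r 0.66
panR [0.6168 0.0652 0.08  ] [0.6174 0.0638 0.08  ] r 0.62
cup [ 0.6412 -0.2134  0.1   ] [ 0.6438 -0.214   0.1   ] r 0.677
w1 [0.4524 0.0184 0.058 ] [0.4541 0.0208 0.058 ] r 0.454
w2 [ 0.4673 -0.2009  0.058 ] [ 0.4707 -0.1981  0.058 ] r 0.51
postL [ 0.6298 -0.1523  0.118 ] [ 0.6297 -0.1509  0.118 ] r 0.648
postR [ 0.6572 -0.268   0.118 ] [ 0.6581 -0.2668  0.118 ] r 0.71
```

>>> drive_tool --moves '[{"x": 377, "y": -307, "z": 30, "rz": -1.235, "fingers": -1}, {"x": 377, "y": -307, "z": 30, "rz": -1.235, "fingers": -1}, {"x": 377, "y": -307, "z": 30, "rz": -1.235, "fingers": -1}, {"x": 377, "y": -307, "z": 30, "rz": -1.235, "fingers": -1}, {"x": 377, "y": -307, "z": 30, "rz": -1.235, "fingers": -1}, {"x": 377, "y": -307, "z": 30, "rz": -1.235, "fingers": -1}, {"x": 377, "y": -307, "z": 30, "rz": -1.235, "fingers": -1}, {"x": 377, "y": -307, "z": 30, "rz": -1.235, "fingers": -1}, {"x": 377, "y": -307, "z": 30, "rz": -1.235, "fingers": -1}, {"x": 377, "y": -307, "z": 30, "rz": -1.235, "fingers": -1}, {"x": 377, "y": -307, "z": 30, "rz": -1.235, "fingers": -1}, {"x": 377, "y": -307, "z": 30, "rz": -1.235, "fingers": -1}]'

```text
invalid input at $.moves[0]: expected keys x, y, z, rx, ry, rz, fingers
```

```bash
python3 - <<'E'
from h import *
c=snap('wrist','w1.png'); o=sensors.get_obs()
print(o['tool_pos'],o['tool_rot'],o['force'],c['fx'],-np.array(c['R']).T@c['t'])
for X in [(.4675,-.201,.058),(.470,-.198,.058),(.47,-.1995,0),(.6425,-.2137,.1)]: print(np.round(proj(c,X),1))
E
```

```text
[ 0.21401803 -0.61332108  0.2297051 ] [-1.79915233e+02  3.28721885e-03  1.92398637e+01] [ 0.12191703 -0.47517677 -0.50766157] 280.34274918470487 [ 0.28547123 -0.58757997  0.38607975]
[ -45.2 -249.9]
[ -49.1 -255.6]
[  23.8 -181.7]
[-121.9 -777.4]
```

View pics/w1.png

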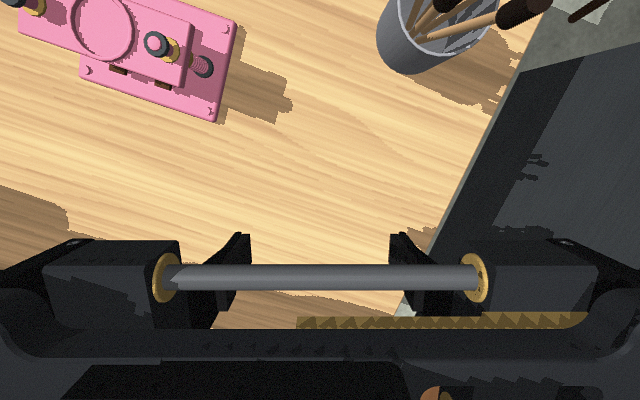

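The wrist view shows only the pink press at (130,40) and the fingers at the bottom, because the move was refused for a missing key. I'll send it again with every key, stopping short so the camera sees the weight.

>>> drive_tool --moves '[{"x": 351, "y": -230, "z": 30, "rx": 0, "ry": 0, "rz": -1.235, "fingers": -1}, {"x": 351, "y": -230, "z": 30, "rx": 0, "ry": 0, "rz": -1.235, "fingers": -1}, {"x": 351, "y": -230, "z": 30, "rx": 0, "ry": 0, "rz": -1.235, "fingers": -1}, {"x": 351, "y": -230, "z": 30, "rx": 0, "ry": 0, "rz": -1.235, "fingers": -1}, {"x": 351, "y": -230, "z": 30, "rx": 0, "ry": 0, "rz": -1.235, "fingers": -1}, {"x": 351, "y": -230, "z": 30, "rx": 0, "ry": 0, "rz": -1.235, "fingers": -1}, {"x": 351, "y": -230, "z": 30, "rx": 0, "ry": 0, "rz": -1.235, "fingers": -1}, {"x": 351, "y": -230, "z": 30, "rx": 0, "ry": 0, "rz": -1.235, "fingers": -1}, {"x": 351, "y": -230, "z": 30, "rx": 0, "ry": 0, "rz": -1.235, "fingers": -1}, {"x": 351, "y": -230, "z": 30, "rx": 0, "ry": 0, "rz": -1.235, "fingers": -1}, {"x": 351, "y": -230, "z": 30, "rx": 0, "ry": 0, "rz": -1.235, "fingers": -1}]'

```text
time_s: 1.52
tool_pos: [0.469, -0.2821, 0.2005]
tool_rot: [-180.0, 0.0, 89.9]
force: [1.0, -0.3, -0.1]
grip_width: 0.0869
grasp_force: 0.0
```

```bash
python3 - <<'E'
from h import *
import pickle
c=snap('wrist','w2.png'); o=sensors.get_obs(); pickle.dump(c,open('w2.pkl','wb'))
print(o['tool_pos'],o['tool_rot'],o['force'],c['fx'],-np.array(c['R']).T@c['t'])
for X in [(.4675,-.201,.058),(.470,-.198,.058),(.47,-.1995,0),(.6425,-.2137,.1)]: print(np.round(proj(c,X),1))
E
```

```text
[ 0.46917927 -0.28188229  0.20055593] [-1.79992724e+02  1.24535446e-02  8.98824042e+01] [ 0.94994285 -0.22377955  0.6691631 ] 280.34274918470487 [ 0.46937597 -0.20557527  0.35702422]
[317.7 118.6]
[320.1 115.5]
[320.  118.1]
[514.2 132.2]
```

View pics/w2.png

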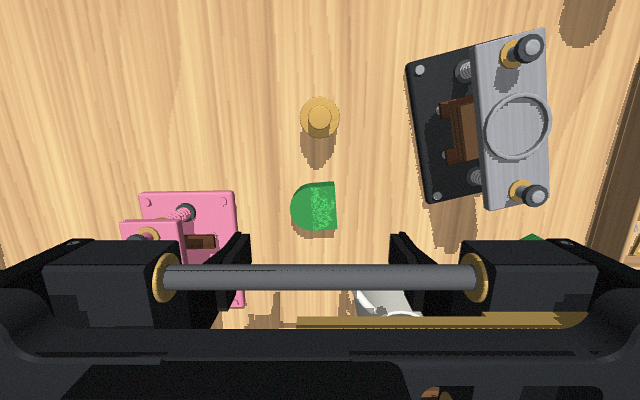

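The weight's knob is at (319.5,117.5), the cup at about (517,126) and the press knobs at (531,47) and (535,194); the leather stack is under the grey press.

```bash
python3 - <<'E'
from h import *
import pickle
c=pickle.load(open('w2.pkl','rb'))
for u,v,z in [(319.5,117.5,.058),(319,117,.037),(517,126,.1),(531,47,.118),(535,194,.118)]: print(u,v,ray(c,u,v,z).round(4))
o=sensors.get_obs()
print((np.array([.4692,-.1995])-o['tool_pos'][:2])*1000)
E
```

```text
319.5 117.5 [ 0.4694 -0.1999  0.058 ]
319 117 [ 0.4688 -0.199   0.037 ]
517 126 [ 0.6439 -0.2084  0.1   ]
531 47 [ 0.6313 -0.1499  0.118 ]
535 194 [ 0.6585 -0.2658  0.118 ]
[2.07300609e-02 8.23822908e+01]
```

>>> drive_tool --moves '[{"x": 50, "y": 0, "z": 0, "rx": 0, "ry": 0, "rz": 0, "fingers": -1}, {"x": 82, "y": 0, "z": 30, "rx": 0, "ry": 0, "rz": 0, "fingers": -1}, {"x": 82, "y": 0, "z": 70, "rx": 0, "ry": 0, "rz": 0, "fingers": -1}, {"x": 82, "y": 0, "z": 110, "rx": 0, "ry": 0, "rz": 0, "fingers": -1}, {"x": 82, "y": 0, "z": 150, "rx": 0, "ry": 0, "rz": 0, "fingers": -1}, {"x": 82, "y": 0, "z": 175, "rx": 0, "ry": 0, "rz": 0, "fingers": -1}, {"x": 82, "y": 0, "z": 180, "rx": 0, "ry": 0, "rz": 0, "fingers": -1}, {"x": 82, "y": 0, "z": 180, "rx": 0, "ry": 0, "rz": 0, "fingers": 1}, {"x": 82, "y": 0, "z": 180, "rx": 0, "ry": 0, "rz": 0, "fingers": 1}, {"x": 82, "y": 0, "z": 180, "rx": 0, "ry": 0, "rz": 0, "fingers": 1}, {"x": 82, "y": 0, "z": 180, "rx": 0, "ry": 0, "rz": 0, "fingers": 1}, {"x": 82, "y": 0, "z": 180, "rx": 0, "ry": 0, "rz": 0, "fingers": 1}, {"x": 82, "y": 0, "z": 180, "rx": 0, "ry": 0, "rz": 0, "fingers": 1}]' --force 30

```text
time_s: 3.2
tool_pos: [0.4697, -0.199, 0.0207]
tool_rot: [-180.0, 0.0, 90.0]
force: [-1.4, -0.2, 3.3]
grip_width: 0.0431
grasp_force: 30.0
```

>>> drive_tool --moves '[{"x": 0, "y": 0, "z": -40, "rx": 0, "ry": 0, "rz": 0, "fingers": 1}, {"x": 0, "y": 0, "z": -90, "rx": 0, "ry": 0, "rz": 0, "fingers": 1}, {"x": 40, "y": 10, "z": -130, "rx": 0, "ry": 0, "rz": 0, "fingers": 1}, {"x": 85, "y": 40, "z": -140, "rx": 0, "ry": 0, "rz": 0, "fingers": 1}, {"x": 135, "y": 75, "z": -140, "rx": 0, "ry": 0, "rz": 0, "fingers": 1}, {"x": 185, "y": 105, "z": -140, "rx": 0, "ry": 0, "rz": 0, "fingers": 1}, {"x": 235, "y": 132, "z": -140, "rx": 0, "ry": 0, "rz": 0, "fingers": 1}, {"x": 255, "y": 144, "z": -140, "rx": 0, "ry": 0, "rz": 0, "fingers": 1}, {"x": 263, "y": 147, "z": -125, "rx": 0, "ry": 0, "rz": 0, "fingers": 1}, {"x": 263, "y": 147, "z": -105, "rx": 0, "ry": 0, "rz": 0, "fingers": 1}, {"x": 263, "y": 147, "z": -92, "rx": 0, "ry": 0, "rz": 0, "fingers": 1}, {"x": 263, "y": 147, "z": -92, "rx": 0, "ry": 0, "rz": 0, "fingers": 1}, {"x": 263, "y": 147, "z": -92, "rx": 0, "ry": 0, "rz": 0, "fingers": 1}]'

```text
time_s: 4.82
tool_pos: [0.617, 0.0633, 0.1129]
tool_rot: [180.0, 0.0, 89.9]
force: [0.0, -0.7, -1.5]
grip_width: 0.0433
grasp_force: 30.0
```

```bash
python3 - <<'E'
from h import *
import pickle
c=snap('wrist'); o=sensors.get_obs(); pickle.dump(c,open('w3.pkl','wb'))
print(o['tool_pos'],o['force'])
c=snap('side'); i=c['image'][120:220,270:380,::-1]; p,q=proj(c,(.6172,.0645,.076)); print(p,q)
cv2.imwrite('pics/s3.png',cv2.resize(i,None,fx=5,fy=5,interpolation=cv2.INTER_CUBIC))
E
```

```text
[0.61725087 0.0635992  0.11328162] [ 0.21830697  0.59191485 -1.58182065]
329.4940704232588 186.15292356074713
```

View pics/s3.png

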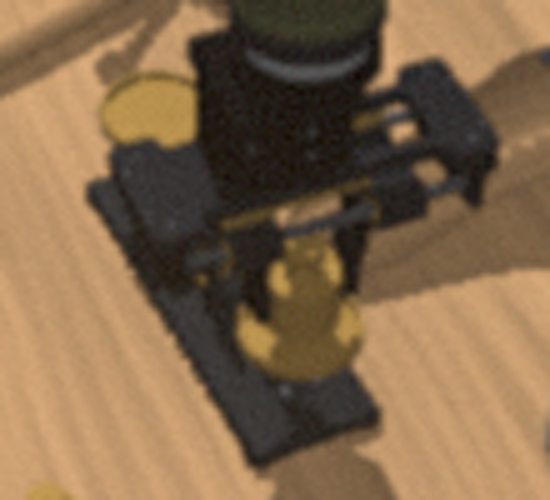

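The weight hangs centred over the right pan (crop 300,340). Lowering it until the pan is nearly right down, then releasing.

>>> drive_tool --moves '[{"x": 0, "y": 0, "z": 8, "rx": 0, "ry": 0, "rz": 0, "fingers": 1}, {"x": 0, "y": 0, "z": 14, "rx": 0, "ry": 0, "rz": 0, "fingers": 1}, {"x": 0, "y": 0, "z": 16, "rx": 0, "ry": 0, "rz": 0, "fingers": 1}, {"x": 0, "y": 0, "z": 18, "rx": 0, "ry": 0, "rz": 0, "fingers": 1}, {"x": 0, "y": 0, "z": 20, "rx": 0, "ry": 0, "rz": 0, "fingers": 1}, {"x": 0, "y": 0, "z": 22, "rx": 0, "ry": 0, "rz": 0, "fingers": 1}, {"x": 0, "y": 0, "z": 24, "rx": 0, "ry": 0, "rz": 0, "fingers": 1}, {"x": 0, "y": 0, "z": 24, "rx": 0, "ry": 0, "rz": 0, "fingers": 1}]'

```text
time_s: 5.92
tool_pos: [0.6168, 0.0641, 0.0883]
tool_rot: [180.0, 0.0, 90.0]
force: [-0.8, 0.2, -1.9]
grip_width: 0.043
grasp_force: 30.0
```

>>> drive_tool --moves '[{"x": 0, "y": 0, "z": 1, "rx": 0, "ry": 0, "rz": 0, "fingers": 1}, {"x": 0, "y": 0, "z": 1, "rx": 0, "ry": 0, "rz": 0, "fingers": -0.4}, {"x": 0, "y": 0, "z": 1, "rx": 0, "ry": 0, "rz": 0, "fingers": -0.4}, {"x": 0, "y": 0, "z": 1, "rx": 0, "ry": 0, "rz": 0, "fingers": -0.4}, {"x": 0, "y": 0, "z": -15, "rx": 0, "ry": 0, "rz": 0, "fingers": -0.4}, {"x": 0, "y": 0, "z": -50, "rx": 0, "ry": 0, "rz": 0, "fingers": -0.4}, {"x": 0, "y": 0, "z": -100, "rx": 0, "ry": 0, "rz": 0, "fingers": -0.6}, {"x": -15, "y": -50, "z": -110, "rx": 0, "ry": 0, "rz": 0, "fingers": -1}, {"x": -30, "y": -105, "z": -90, "rx": 0, "ry": 0, "rz": 0, "fingers": -1}, {"x": -40, "y": -150, "z": -60, "rx": 0, "ry": 0, "rz": 0, "fingers": -1}, {"x": -44, "y": -164, "z": -25, "rx": 0, "ry": 0, "rz": 0, "fingers": -1}, {"x": -44, "y": -164, "z": -5, "rx": 0, "ry": 0, "rz": 0, "fingers": -1}, {"x": -44, "y": -164, "z": -5, "rx": 0, "ry": 0, "rz": 0, "fingers": -1}]'

```text
time_s: 7.55
tool_pos: [0.4521, 0.0202, 0.0935]
tool_rot: [-179.9, 0.0, 90.0]
force: [0.5, 0.3, 0.3]
grip_width: 0.0871
grasp_force: 0.0
```

```bash
python3 - <<'E'
from h import *
o=sensors.get_obs();print(o['tool_pos'],o['force'],o['tool_rot'])
c=snap('top'); a=c['image'][165:265,220:340,::-1]; c2=snap('side'); b=c2['image'][125:245,260:370,::-1]
a=cv2.resize(a,(432,360),interpolation=cv2.INTER_CUBIC);b=cv2.resize(b,(330,360),interpolation=cv2.INTER_CUBIC)
cv2.imwrite('pics/p4.png',np.hstack([a,b]))
E
```

```text
[0.45205219 0.02021484 0.0934697 ] [0.48322751 0.29534741 0.27643332] [-1.79927381e+02  1.11147326e-02  9.00304199e+01]
```

View pics/p4.png

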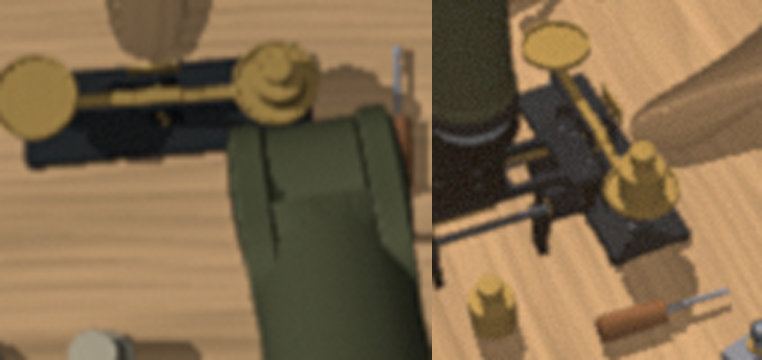

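The weight stands centred on the right pan, which is down (side crop 640,190). The gripper is above the second weight (490,310). Next I grasp that one.

>>> drive_tool --moves '[{"x": 0, "y": 1, "z": 30, "rx": 0, "ry": 0, "rz": 0, "fingers": -1}, {"x": 0, "y": 1, "z": 60, "rx": 0, "ry": 0, "rz": 0, "fingers": -1}, {"x": 0, "y": 1, "z": 73, "rx": 0, "ry": 0, "rz": 0, "fingers": -1}, {"x": 0, "y": 1, "z": 73, "rx": 0, "ry": 0, "rz": 0, "fingers": -1}, {"x": 0, "y": 1, "z": 73, "rx": 0, "ry": 0, "rz": 0, "fingers": 1}, {"x": 0, "y": 1, "z": 73, "rx": 0, "ry": 0, "rz": 0, "fingers": 1}, {"x": 0, "y": 1, "z": 73, "rx": 0, "ry": 0, "rz": 0, "fingers": 1}, {"x": 0, "y": 1, "z": 73, "rx": 0, "ry": 0, "rz": 0, "fingers": 1}, {"x": 0, "y": 1, "z": 73, "rx": 0, "ry": 0, "rz": 0, "fingers": 1}, {"x": 0, "y": 1, "z": 73, "rx": 0, "ry": 0, "rz": 0, "fingers": 1}]'

```text
time_s: 8.9
tool_pos: [0.4526, 0.02, 0.0204]
tool_rot: [-179.9, 0.0, 90.0]
force: [-4.2, 0.6, 3.9]
grip_width: 0.0434
grasp_force: 30.0
```

>>> drive_tool --moves '[{"x": 0, "y": 0, "z": -40, "rx": 0, "ry": 0, "rz": 0, "fingers": 1}, {"x": 20, "y": 0, "z": -90, "rx": 0, "ry": 0, "rz": 0, "fingers": 1}, {"x": 60, "y": 0, "z": -130, "rx": 0, "ry": 0, "rz": 0, "fingers": 1}, {"x": 115, "y": 15, "z": -145, "rx": 0, "ry": 0, "rz": 0, "fingers": 1}, {"x": 165, "y": 45, "z": -145, "rx": 0, "ry": 0, "rz": 0, "fingers": 1}, {"x": 200, "y": 85, "z": -145, "rx": 0, "ry": 0, "rz": 0, "fingers": 1}, {"x": 225, "y": 125, "z": -145, "rx": 0, "ry": 0, "rz": 0, "fingers": 1}, {"x": 238, "y": 148, "z": -140, "rx": 0, "ry": 0, "rz": 0, "fingers": 1}, {"x": 242, "y": 153, "z": -125, "rx": 0, "ry": 0, "rz": 0, "fingers": 1}, {"x": 242, "y": 153, "z": -108, "rx": 0, "ry": 0, "rz": 0, "fingers": 1}, {"x": 242, "y": 153, "z": -100, "rx": 0, "ry": 0, "rz": 0, "fingers": 1}, {"x": 242, "y": 153, "z": -97, "rx": 0, "ry": 0, "rz": 0, "fingers": 1}, {"x": 242, "y": 153, "z": -97, "rx": 0, "ry": 0, "rz": 0, "fingers": 1}]'

```text
time_s: 10.52
tool_pos: [0.6067, 0.2617, 0.1179]
tool_rot: [180.0, 0.0, 90.0]
force: [0.0, -0.4, -4.6]
grip_width: 0.0431
grasp_force: 30.0
```

>>> drive_tool --moves '[{"x": 0, "y": -1, "z": 5, "rx": 0, "ry": 0, "rz": 0, "fingers": 1}, {"x": 0, "y": -1, "z": 9, "rx": 0, "ry": 0, "rz": 0, "fingers": 1}, {"x": 0, "y": -1, "z": 10, "rx": 0, "ry": 0, "rz": 0, "fingers": 1}, {"x": 0, "y": -1, "z": 11, "rx": 0, "ry": 0, "rz": 0, "fingers": 1}, {"x": 0, "y": -1, "z": 12, "rx": 0, "ry": 0, "rz": 0, "fingers": 1}, {"x": 0, "y": -1, "z": 12, "rx": 0, "ry": 0, "rz": 0, "fingers": 1}, {"x": 0, "y": -1, "z": 12, "rx": 0, "ry": 0, "rz": 0, "fingers": 1}]'

```text
time_s: 11.4
tool_pos: [0.6058, 0.2622, 0.1057]
tool_rot: [180.0, -0.0, 90.0]
force: [0.1, 0.2, -2.8]
grip_width: 0.0437
grasp_force: 30.0
```

>>> drive_tool --moves '[{"x": 0, "y": 0, "z": 0, "rx": 0, "ry": 0, "rz": 0, "fingers": -0.4}, {"x": 0, "y": 0, "z": 0, "rx": 0, "ry": 0, "rz": 0, "fingers": -0.4}, {"x": 0, "y": 0, "z": 0, "rx": 0, "ry": 0, "rz": 0, "fingers": -0.4}, {"x": 0, "y": 0, "z": -15, "rx": 0, "ry": 0, "rz": 0, "fingers": -0.4}, {"x": 0, "y": 0, "z": -50, "rx": 0, "ry": 0, "rz": 0, "fingers": -0.4}, {"x": 0, "y": 0, "z": -90, "rx": 0, "ry": 0, "rz": 0, "fingers": -0.4}, {"x": 20, "y": -60, "z": -100, "rx": 0, "ry": 0, "rz": 0, "fingers": -0.4}, {"x": 20, "y": -120, "z": -100, "rx": 0, "ry": 0, "rz": 0, "fingers": -0.4}, {"x": 20, "y": -120, "z": -100, "rx": 0, "ry": 0, "rz": 0, "fingers": -1}, {"x": 20, "y": -120, "z": -100, "rx": 0, "ry": 0, "rz": 0, "fingers": -1}, {"x": 20, "y": -120, "z": -100, "rx": 0, "ry": 0, "rz": 0, "fingers": -1}, {"x": 20, "y": -120, "z": -100, "rx": 0, "ry": 0, "rz": 0, "fingers": -1}, {"x": 20, "y": -120, "z": -100, "rx": 0, "ry": 0, "rz": 0, "fingers": -1}, {"x": 20, "y": -120, "z": -100, "rx": 0, "ry": 0, "rz": 0, "fingers": -1}, {"x": 20, "y": -120, "z": -100, "rx": 0, "ry": 0, "rz": 0, "fingers": -1}, {"x": 20, "y": -120, "z": -100, "rx": 0, "ry": 0, "rz": 0, "fingers": -1}]'

```text
time_s: 13.4
tool_pos: [0.4858, 0.2822, 0.2055]
tool_rot: [-180.0, 0.0, 90.0]
force: [-0.2, -0.7, -0.6]
grip_width: 0.0872
grasp_force: 0.0
```

```bash
python3 - <<'E'
from h import *
o=sensors.get_obs();print(o['tool_pos'],o['force'],o['tool_rot'])
c=snap('top'); a=c['image'][165:265,220:340,::-1]; c2=snap('side'); b=c2['image'][115:235,270:380,::-1]
a=cv2.resize(a,(432,360),interpolation=cv2.INTER_CUBIC);b=cv2.resize(b,(330,360),interpolation=cv2.INTER_CUBIC)
cv2.imwrite('pics/p5.png',np.hstack([a,b]))
for z in(.066,.086):
  for n,x,y in(('L',.6058,.2623),('R',.6172,.0645)):
    p=proj(c2,(x,y,z+.058));q=proj(c,(x,y,z+.058));print(n,z,432+3*(p[0]-270),3*(p[1]-115),'top',3.6*(q[0]-220),3.6*(q[1]-165))
E
```

```text
[0.48575183 0.28215416 0.20550342] [-0.23952317 -0.68115993 -0.63944638] [-1.79999314e+02  1.72149575e-03  9.00062309e+01]
L 0.066 522.6591883905025 48.71719258528324 top 23.397817433379 86.24960620138093
R 0.066 611.4060776868163 177.85094707377377 top 271.415575532526 64.69739175919548
L 0.086 521.9022210852227 33.0171223561469 top 17.25443927319989 79.85897193742107
R 0.086 611.809301548785 162.30982133644076 top 269.7492967241439 57.93637910284254
```

View pics/p5.png

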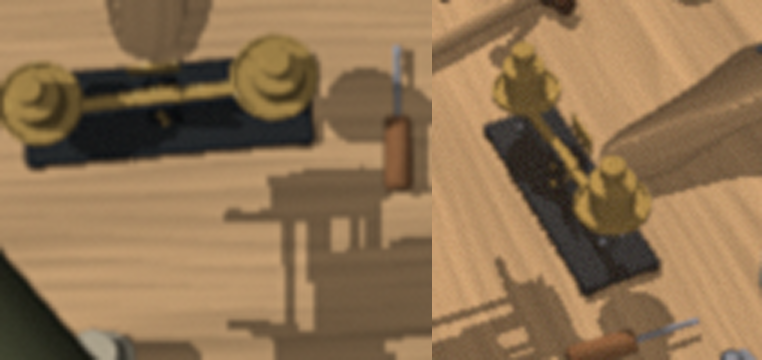

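Since p4 the right pan's weight has risen about 6 px in the side view, now at (615,160). The left one's knob is at (523,48), which fits the pan being down. So the left weight is the lead-filled one. Its knob at (40,92) in the top crop may be off-centre, so I'll measure with the wrist camera before grasping.

>>> drive_tool --moves '[{"x": -50, "y": 30, "z": -15, "rx": 0, "ry": 0, "rz": 0, "fingers": -1}, {"x": -100, "y": 80, "z": -25, "rx": 0, "ry": 0, "rz": 0, "fingers": -1}, {"x": -102, "y": 120, "z": -25, "rx": 0, "ry": 0, "rz": 0, "fingers": -1}, {"x": -102, "y": 120, "z": -25, "rx": 0, "ry": 0, "rz": 0, "fingers": -1}, {"x": -102, "y": 120, "z": -25, "rx": 0, "ry": 0, "rz": 0, "fingers": -1}]'

```text
time_s: 14.12
tool_pos: [0.6048, 0.1812, 0.2302]
tool_rot: [-179.9, -0.0, 90.1]
force: [0.1, 0.3, -0.1]
grip_width: 0.0871
grasp_force: 0.0
```

```bash
python3 - <<'E'
from h import *
import pickle
c=snap('wrist','w6.png'); o=sensors.get_obs(); pickle.dump(c,open('w6.pkl','wb'))
print(o['tool_pos'],o['tool_rot'],o['force'])
for z in (.07,.124): print(np.round(proj(c,(.6058,.2623,z)),1),np.round(proj(c,(.6172,.0645,z+.02)),1))
E
```

```text
[0.60448909 0.18156256 0.23056883] [-1.79957631e+02 -2.08510241e-02  9.01330920e+01] [ 0.50094475 -0.11810186  0.02477511]
[320.6 119. ] [329.7 289.9]
[320.7 118.1] [331.4 320.1]
```

View pics/w6.png

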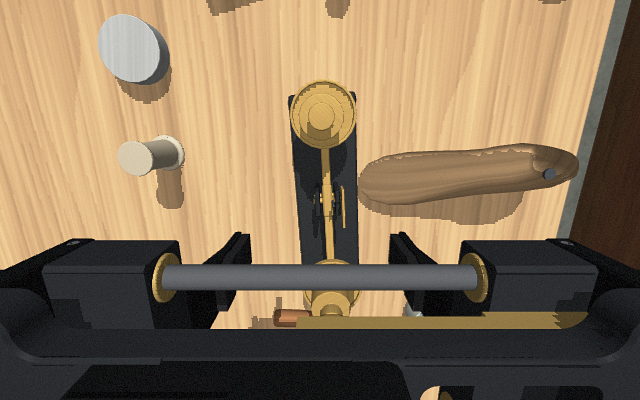

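The knob is at (321,117) in a pan centred at (322,114), so the weight is well centred. Grasping the lead-filled weight on the left pan.

>>> drive_tool --moves '[{"x": 50, "y": 0, "z": 0, "rx": 0, "ry": 0, "rz": 0, "fingers": -0.8}, {"x": 82, "y": 0, "z": 20, "rx": 0, "ry": 0, "rz": 0, "fingers": -0.8}, {"x": 82, "y": 0, "z": 65, "rx": 0, "ry": 0, "rz": 0, "fingers": -0.8}, {"x": 82, "y": 0, "z": 110, "rx": 0, "ry": 0, "rz": 0, "fingers": -0.8}, {"x": 82, "y": 0, "z": 138, "rx": 0, "ry": 0, "rz": 0, "fingers": -0.8}, {"x": 82, "y": 0, "z": 143, "rx": 0, "ry": 0, "rz": 0, "fingers": -0.8}, {"x": 82, "y": 0, "z": 143, "rx": 0, "ry": 0, "rz": 0, "fingers": -0.8}, {"x": 82, "y": 0, "z": 143, "rx": 0, "ry": 0, "rz": 0, "fingers": 1}, {"x": 82, "y": 0, "z": 143, "rx": 0, "ry": 0, "rz": 0, "fingers": 1}, {"x": 82, "y": 0, "z": 143, "rx": 0, "ry": 0, "rz": 0, "fingers": 1}, {"x": 82, "y": 0, "z": 143, "rx": 0, "ry": 0, "rz": 0, "fingers": 1}, {"x": 82, "y": 0, "z": 143, "rx": 0, "ry": 0, "rz": 0, "fingers": 1}]'

```text
time_s: 15.68
tool_pos: [0.6059, 0.2621, 0.0876]
tool_rot: [180.0, 0.0, 90.0]
force: [-0.8, 0.4, 1.2]
grip_width: 0.0435
grasp_force: 30.0
```

>>> drive_tool --moves '[{"x": 0, "y": 0, "z": -15, "rx": 0, "ry": 0, "rz": 0, "fingers": 1}, {"x": 0, "y": 0, "z": -45, "rx": 0, "ry": 0, "rz": 0, "fingers": 1}, {"x": 0, "y": 0, "z": -90, "rx": 0, "ry": 0, "rz": 0, "fingers": 1}, {"x": -10, "y": -30, "z": -120, "rx": 0, "ry": 0, "rz": 0, "fingers": 1}, {"x": -50, "y": -60, "z": -120, "rx": 0, "ry": 0, "rz": 0, "fingers": 1}, {"x": -105, "y": -65, "z": -120, "rx": 0, "ry": 0, "rz": 0, "fingers": 1}, {"x": -160, "y": -65, "z": -120, "rx": 0, "ry": 0, "rz": 0, "fingers": 1}, {"x": -215, "y": -60, "z": -120, "rx": 0, "ry": 0, "rz": 0, "fingers": 1}, {"x": -270, "y": -40, "z": -120, "rx": 0, "ry": 0, "rz": 0, "fingers": 1}, {"x": -325, "y": -20, "z": -120, "rx": 0, "ry": 0, "rz": 0, "fingers": 1}, {"x": -380, "y": 5, "z": -120, "rx": 0, "ry": 0, "rz": 0, "fingers": 1}, {"x": -430, "y": 25, "z": -115, "rx": 0, "ry": 0, "rz": 0, "fingers": 1}, {"x": -460, "y": 36, "z": -105, "rx": 0, "ry": 0, "rz": 0, "fingers": 1}, {"x": -471, "y": 38, "z": -85, "rx": 0, "ry": 0, "rz": 0, "fingers": 1}, {"x": -471, "y": 38, "z": -60, "rx": 0, "ry": 0, "rz": 0, "fingers": 1}, {"x": -471, "y": 38, "z": -50, "rx": 0, "ry": 0, "rz": 0, "fingers": 1}, {"x": -471, "y": 38, "z": -50, "rx": 0, "ry": 0, "rz": 0, "fingers": 1}, {"x": -471, "y": 38, "z": -50, "rx": 0, "ry": 0, "rz": 0, "fingers": 1}]'

```text
time_s: 17.92
tool_pos: [0.6444, -0.2082, 0.1388]
tool_rot: [179.9, 0.0, 90.1]
force: [0.5, -0.1, -4.5]
grip_width: 0.0432
grasp_force: 30.0
```

```bash
python3 - <<'E'
from h import *
import pickle
o=sensors.get_obs();print(o['tool_pos'],o['force'],o['tool_rot'],o['grip_width'])
# refine cup centre from w2 wrist picture: edges of light rim, ellipse by RANSAC on Hough
c=pickle.load(open('w2.pkl','rb')); im=c['image']; s=im[80:170,470:565]
g=cv2.cvtColor(s,cv2.COLOR_RGB2GRAY)
best=[]
e=cv2.Canny(cv2.GaussianBlur(cv2.resize(g,None,fx=4,fy=4,interpolation=cv2.INTER_CUBIC),(5,5),1),40,90)
cv2.imwrite('pics/e.png',e)
dist=cv2.distanceTransform(255-e,cv2.DIST_L2,3)
th=np.linspace(0,2*np.pi,120)
out=[]
for rad in (.025,.0265,.0275,.0285):
  for z in (.0975,.1):
    for x in np.arange(.634,.655,.001):
      for y in np.arange(-.220,-.198,.001):
        P=np.array([proj(c,(x+rad*np.cos(t),y+rad*np.sin(t),z)) for t in th[::3]])
        u=((P[:,0]-470)*4+1.5).round().astype(int).clip(0,e.shape[1]-1);v=((P[:,1]-80)*4+1.5).round().astype(int).clip(0,e.shape[0]-1)
        out.append((np.minimum(dist[v,u],6).mean(),rad,z,round(x,4),round(y,4)))
out.sort()
for r in out[:12]: print(r)
E
```

```text
[ 0.64440247 -0.20818537  0.13877862] [ 0.4672095  -0.08238665 -4.4594622 ] [1.79907679e+02 2.87863921e-02 9.00617966e+01] 0.04317335635029233
(np.float32(1.8495926), 0.0265, 0.1, np.float64(0.64), np.float64(-0.209))
(np.float32(1.9333302), 0.025, 0.1, np.float64(0.642), np.float64(-0.209))
(np.float32(1.9504551), 0.0265, 0.0975, np.float64(0.642), np.float64(-0.209))
(np.float32(2.082435), 0.0285, 0.0975, np.float64(0.644), np.float64(-0.209))
(np.float32(2.1454926), 0.0265, 0.0975, np.float64(0.642), np.float64(-0.21))
(np.float32(2.1585624), 0.0265, 0.1, np.float64(0.64), np.float64(-0.21))
(np.float32(2.1982026), 0.0265, 0.0975, np.float64(0.642), np.float64(-0.208))
(np.float32(2.2585926), 0.0285, 0.1, np.float64(0.645), np.float64(-0.209))
(np.float32(2.2828526), 0.025, 0.1, np.float64(0.642), np.float64(-0.21))
(np.float32(2.3036125), 0.0285, 0.0975, np.float64(0.647), np.float64(-0.209))
(np.float32(2.3892026), 0.025, 0.0975, np.float64(0.644), np.float64(-0.209))
(np.float32(2.390975), 0.0265, 0.1, np.float64(0.64), np.float64(-0.208))
```

>>> drive_tool --moves '[{"x": -0.8, "y": -0.9, "z": 8, "rx": 0, "ry": 0, "rz": 0, "fingers": 1}, {"x": -0.8, "y": -0.9, "z": 14, "rx": 0, "ry": 0, "rz": 0, "fingers": 1}, {"x": -0.8, "y": -0.9, "z": 18, "rx": 0, "ry": 0, "rz": 0, "fingers": 1}, {"x": -0.8, "y": -0.9, "z": 20, "rx": 0, "ry": 0, "rz": 0, "fingers": 1}, {"x": -0.8, "y": -0.9, "z": 20, "rx": 0, "ry": 0, "rz": 0, "fingers": 1}]'

```text
time_s: 18.55
tool_pos: [0.6428, -0.2097, 0.1174]
tool_rot: [-180.0, -0.0, 90.0]
force: [-0.1, -0.2, -4.4]
grip_width: 0.0431
grasp_force: 30.0
```

The base is below rim height and the load hasn't changed, so the weight is inside the cup rim. Going on down.

>>> drive_tool --moves '[{"x": 0, "y": 0.5, "z": 2, "rx": 0, "ry": 0, "rz": 0, "fingers": 1}, {"x": 0, "y": 0.5, "z": 4, "rx": 0, "ry": 0, "rz": 0, "fingers": 1}, {"x": 0, "y": 0.5, "z": 6, "rx": 0, "ry": 0, "rz": 0, "fingers": 1}, {"x": 0, "y": 0.5, "z": 8, "rx": 0, "ry": 0, "rz": 0, "fingers": 1}, {"x": 0, "y": 0.5, "z": 10, "rx": 0, "ry": 0, "rz": 0, "fingers": 1}, {"x": 0, "y": 0.5, "z": 12, "rx": 0, "ry": 0, "rz": 0, "fingers": 1}, {"x": 0, "y": 0.5, "z": 12, "rx": 0, "ry": 0, "rz": 0, "fingers": 1}]'

```text
time_s: 19.42
tool_pos: [0.6435, -0.2097, 0.1052]
tool_rot: [180.0, 0.0, 90.0]
force: [-0.4, 0.5, -2.7]
grip_width: 0.0433
grasp_force: 30.0
```

>>> drive_tool --moves '[{"x": 0, "y": 0, "z": 1, "rx": 0, "ry": 0, "rz": 0, "fingers": 1}, {"x": 0, "y": 0, "z": 2, "rx": 0, "ry": 0, "rz": 0, "fingers": 1}, {"x": 0, "y": 0, "z": 2, "rx": 0, "ry": 0, "rz": 0, "fingers": -0.4}, {"x": 0, "y": 0, "z": 2, "rx": 0, "ry": 0, "rz": 0, "fingers": -0.4}, {"x": 0, "y": 0, "z": 2, "rx": 0, "ry": 0, "rz": 0, "fingers": -0.4}, {"x": 0, "y": 0, "z": 2, "rx": 0, "ry": 0, "rz": 0, "fingers": -0.4}, {"x": 0, "y": 0, "z": -15, "rx": 0, "ry": 0, "rz": 0, "fingers": -0.4}, {"x": 0, "y": 0, "z": -45, "rx": 0, "ry": 0, "rz": 0, "fingers": -0.4}, {"x": 0, "y": 0, "z": -65, "rx": 0, "ry": 0, "rz": 0, "fingers": -0.4}, {"x": 0, "y": 0, "z": -65, "rx": 0, "ry": 0, "rz": 0, "fingers": 1}, {"x": 0, "y": 0, "z": -65, "rx": 0, "ry": 0, "rz": 0, "fingers": 1}, {"x": 0, "y": 0, "z": -65, "rx": 0, "ry": 0, "rz": 0, "fingers": 1}, {"x": 0, "y": 0, "z": -65, "rx": 0, "ry": 0, "rz": 0, "fingers": 1}, {"x": 0, "y": 0, "z": -65, "rx": 0, "ry": 0, "rz": 0, "fingers": 1}, {"x": 0, "y": 0, "z": -65, "rx": 0, "ry": 0, "rz": 0, "fingers": 1}]'

```text
time_s: 21.3
tool_pos: [0.6433, -0.2097, 0.1704]
tool_rot: [-180.0, -0.0, 90.0]
force: [-0.3, -0.7, 0.5]
grip_width: 0.0091
grasp_force: 0.0
```

>>> drive_tool --moves '[{"x": 0, "y": 0, "z": 8, "rx": 0, "ry": 0, "rz": 0, "fingers": 1}, {"x": 0, "y": 0, "z": 14, "rx": 0, "ry": 0, "rz": 0, "fingers": 1}, {"x": 0, "y": 0, "z": 18, "rx": 0, "ry": 0, "rz": 0, "fingers": 1}, {"x": 0, "y": 0, "z": 20, "rx": 0, "ry": 0, "rz": 0, "fingers": 1}, {"x": 0, "y": 0, "z": 22, "rx": 0, "ry": 0, "rz": 0, "fingers": 1}, {"x": 0, "y": 0, "z": 23, "rx": 0, "ry": 0, "rz": 0, "fingers": 1}, {"x": 0, "y": 0, "z": 23, "rx": 0, "ry": 0, "rz": 0, "fingers": 1}, {"x": 0, "y": 0, "z": 23, "rx": 0, "ry": 0, "rz": 0, "fingers": 1}]'

```text
time_s: 22.3
tool_pos: [0.6435, -0.2097, 0.1477]
tool_rot: [180.0, 0.0, 90.0]
force: [-0.5, 0.1, -0.5]
grip_width: 0.0008
grasp_force: 0.0
```

```bash
python3 - <<'E'
from h import *
o=sensors.get_obs();print(o['tool_pos'],o['force'],o['grip_width'])
E
```

```text
[ 0.64346322 -0.20971182  0.14769733] [-0.47565809  0.05928434 -0.53826536] 0.0007840176329376137
```

>>> drive_tool --moves '[{"x": 0, "y": 0, "z": 1, "rx": 0, "ry": 0, "rz": 0, "fingers": 1}, {"x": 0, "y": 0, "z": 2, "rx": 0, "ry": 0, "rz": 0, "fingers": 1}, {"x": 0, "y": 0, "z": 3, "rx": 0, "ry": 0, "rz": 0, "fingers": 1}, {"x": 0, "y": 0, "z": 3, "rx": 0, "ry": 0, "rz": 0, "fingers": 1}]'

```text
time_s: 22.8
tool_pos: [0.6435, -0.2097, 0.1446]
tool_rot: [180.0, 0.0, 90.0]
force: [0.4, 0.6, 1.4]
grip_width: 0.0007
grasp_force: 0.6
```

>>> drive_tool --moves '[{"x": 0, "y": 0, "z": 0.5, "rx": 0, "ry": 0, "rz": 0, "fingers": 1}, {"x": 0, "y": 0, "z": 1, "rx": 0, "ry": 0, "rz": 0, "fingers": 1}, {"x": 0, "y": 0, "z": 1, "rx": 0, "ry": 0, "rz": 0, "fingers": 1}]'

```text
time_s: 23.18
tool_pos: [0.6435, -0.2097, 0.1435]
tool_rot: [180.0, 0.0, 90.0]
force: [0.7, -0.1, 1.4]
grip_width: 0.0006
grasp_force: 0.7
```

>>> drive_tool --moves '[{"x": 0, "y": 0, "z": 0.5, "rx": 0, "ry": 0, "rz": 0, "fingers": 1}, {"x": 0, "y": 0, "z": 1, "rx": 0, "ry": 0, "rz": 0, "fingers": 1}, {"x": 0, "y": 0, "z": 1, "rx": 0, "ry": 0, "rz": 0, "fingers": 1}]'

```text
time_s: 23.55
tool_pos: [0.6435, -0.2098, 0.1425]
tool_rot: [180.0, 0.0, 90.0]
force: [-0.4, -0.5, 1.3]
grip_width: 0.0006
grasp_force: 0.8
```

>>> drive_tool --moves '[{"x": 0, "y": 0, "z": 0.5, "rx": 0, "ry": 0, "rz": 0, "fingers": 1}, {"x": 0, "y": 0, "z": 1, "rx": 0, "ry": 0, "rz": 0, "fingers": 1}, {"x": 0, "y": 0, "z": 1, "rx": 0, "ry": 0, "rz": 0, "fingers": 1}]'

```text
time_s: 23.92
tool_pos: [0.6435, -0.2097, 0.1416]
tool_rot: [180.0, 0.0, 90.0]
force: [0.5, -0.2, 2.2]
grip_width: 0.0007
grasp_force: 0.9
```

>>> drive_tool --moves '[{"x": 0, "y": 0, "z": 0.5, "rx": 0, "ry": 0, "rz": 0, "fingers": 1}, {"x": 0, "y": 0, "z": 1, "rx": 0, "ry": 0, "rz": 0, "fingers": 1}, {"x": 0, "y": 0, "z": 1, "rx": 0, "ry": 0, "rz": 0, "fingers": 1}]'

```text
time_s: 24.3
tool_pos: [0.6435, -0.2097, 0.1405]
tool_rot: [180.0, 0.0, 90.0]
force: [1.1, 0.2, 2.4]
grip_width: 0.0001
grasp_force: 1.0
```

>>> drive_tool --moves '[{"x": 0, "y": 0, "z": 0.5, "rx": 0, "ry": 0, "rz": 0, "fingers": 1}, {"x": 0, "y": 0, "z": 1, "rx": 0, "ry": 0, "rz": 0, "fingers": 1}, {"x": 0, "y": 0, "z": 1, "rx": 0, "ry": 0, "rz": 0, "fingers": 1}]'

```text
time_s: 24.68
tool_pos: [0.6435, -0.2097, 0.1397]
tool_rot: [180.0, 0.0, 90.0]
force: [0.7, 0.5, 2.5]
grip_width: 0.0005
grasp_force: 1.6
```

>>> drive_tool --moves '[{"x": 0, "y": 0, "z": 0.5, "rx": 0, "ry": 0, "rz": 0, "fingers": 1}, {"x": 0, "y": 0, "z": 1, "rx": 0, "ry": 0, "rz": 0, "fingers": 1}, {"x": 0, "y": 0, "z": 1, "rx": 0, "ry": 0, "rz": 0, "fingers": 1}]'

```text
time_s: 25.05
tool_pos: [0.6435, -0.2097, 0.1394]
tool_rot: [180.0, 0.0, 90.0]
force: [-0.2, -0.1, 7.2]
grip_width: 0.0004
grasp_force: 3.3
```

>>> drive_tool --moves '[{"x": 0, "y": 0, "z": 0.4, "rx": 0, "ry": 0, "rz": 0, "fingers": 1}, {"x": 0, "y": 0, "z": 0.7, "rx": 0, "ry": 0, "rz": 0, "fingers": 1}, {"x": 0, "y": 0, "z": 0.7, "rx": 0, "ry": 0, "rz": 0, "fingers": 1}]'

```text
time_s: 25.42
tool_pos: [0.6435, -0.2097, 0.1393]
tool_rot: [180.0, 0.0, 90.0]
force: [-2.1, 0.3, 9.0]
grip_width: 0.0004
grasp_force: 4.4
```

>>> drive_tool --moves '[{"x": 0, "y": 0, "z": 0.5, "rx": 0, "ry": 0, "rz": 0, "fingers": 1}, {"x": 0, "y": 0, "z": 0.9, "rx": 0, "ry": 0, "rz": 0, "fingers": 1}, {"x": 0, "y": 0, "z": 0.9, "rx": 0, "ry": 0, "rz": 0, "fingers": 1}]'

```text
time_s: 25.8
tool_pos: [0.6436, -0.2097, 0.139]
tool_rot: [180.0, 0.1, 90.0]
force: [-2.2, -0.1, 12.0]
grip_width: 0.0004
grasp_force: 5.8
```

>>> drive_tool --moves '[{"x": 0, "y": 0, "z": 0.5, "rx": 0, "ry": 0, "rz": 0, "fingers": 1}, {"x": 0, "y": 0, "z": 0.9, "rx": 0, "ry": 0, "rz": 0, "fingers": 1}, {"x": 0, "y": 0, "z": 0.9, "rx": 0, "ry": 0, "rz": 0, "fingers": 1}]'

```text
time_s: 26.18
tool_pos: [0.6436, -0.2097, 0.1389]
tool_rot: [179.9, 0.1, 90.0]
force: [-3.6, 1.0, 14.9]
grip_width: 0.0006
grasp_force: 7.2
```

Reading 15 N; holding still for 1.5 s.

>>> drive_tool --moves '[{"x": 0, "y": 0, "z": 0, "rx": 0, "ry": 0, "rz": 0, "fingers": 1}, {"x": 0, "y": 0, "z": 0, "rx": 0, "ry": 0, "rz": 0, "fingers": 1}, {"x": 0, "y": 0, "z": 0, "rx": 0, "ry": 0, "rz": 0, "fingers": 1}, {"x": 0, "y": 0, "z": 0, "rx": 0, "ry": 0, "rz": 0, "fingers": 1}, {"x": 0, "y": 0, "z": 0, "rx": 0, "ry": 0, "rz": 0, "fingers": 1}, {"x": 0, "y": 0, "z": 0, "rx": 0, "ry": 0, "rz": 0, "fingers": 1}]'

```text
time_s: 26.92
tool_pos: [0.6436, -0.2098, 0.1388]
tool_rot: [179.9, 0.1, 90.0]
force: [-3.9, 0.6, 14.2]
grip_width: 0.0007
grasp_force: 7.1
```

>>> drive_tool --moves '[{"x": 0, "y": 0, "z": 0, "rx": 0, "ry": 0, "rz": 0, "fingers": 1}, {"x": 0, "y": 0, "z": 0, "rx": 0, "ry": 0, "rz": 0, "fingers": 1}, {"x": 0, "y": 0, "z": 0, "rx": 0, "ry": 0, "rz": 0, "fingers": 1}, {"x": 0, "y": 0, "z": 0, "rx": 0, "ry": 0, "rz": 0, "fingers": 1}, {"x": 0, "y": 0, "z": 0, "rx": 0, "ry": 0, "rz": 0, "fingers": 1}, {"x": 0, "y": 0, "z": 0, "rx": 0, "ry": 0, "rz": 0, "fingers": 1}]'

```text
time_s: 27.68
tool_pos: [0.6436, -0.2097, 0.1388]
tool_rot: [179.9, 0.1, 90.0]
force: [-4.9, 0.7, 15.0]
grip_width: 0.0002
grasp_force: 7.1
```

>>> drive_tool --moves '[{"x": 0, "y": 0, "z": -1.5, "rx": 0, "ry": 0, "rz": 0, "fingers": 1}, {"x": 0, "y": 0, "z": -3, "rx": 0, "ry": 0, "rz": 0, "fingers": 1}, {"x": 0, "y": 0, "z": -6, "rx": 0, "ry": 0, "rz": 0, "fingers": 1}, {"x": 0, "y": 0, "z": -10, "rx": 0, "ry": 0, "rz": 0, "fingers": 1}, {"x": 0, "y": 0, "z": -30, "rx": 0, "ry": 0, "rz": 0, "fingers": 1}, {"x": 0, "y": 0, "z": -70, "rx": 0, "ry": 0, "rz": 0, "fingers": 1}, {"x": -10, "y": -50, "z": -100, "rx": 0, "ry": 0, "rz": 0, "fingers": 1}, {"x": -60, "y": -100, "z": -110, "rx": 0, "ry": 0, "rz": 0, "fingers": 1}, {"x": -80, "y": -120, "z": -110, "rx": 0, "ry": 0, "rz": 0, "fingers": 1}, {"x": -80, "y": -120, "z": -110, "rx": 0, "ry": 0, "rz": 0, "fingers": 1}, {"x": -80, "y": -120, "z": -110, "rx": 0, "ry": 0, "rz": 0, "fingers": 1}, {"x": -80, "y": -120, "z": -110, "rx": 0, "ry": 0, "rz": 0, "fingers": 1}, {"x": -80, "y": -120, "z": -110, "rx": 0, "ry": 0, "rz": 0, "fingers": 1}, {"x": -80, "y": -120, "z": -110, "rx": 0, "ry": 0, "rz": 0, "fingers": 1}]'

```text
time_s: 29.42
tool_pos: [0.5238, -0.289, 0.2459]
tool_rot: [-180.0, -0.0, 90.1]
force: [-0.7, 0.4, -0.2]
grip_width: 0.0005
grasp_force: 0.0
```

```bash
python3 - <<'E'
from h import *
import pickle
o=sensors.get_obs();print(o['time_s'],o['tool_pos'],o['force'])
cs=pickle.load(open('c0.pkl','rb'));c=snap('side')
# head drop (side view, post-free head corner strips) and brass-coloured blob over the cup
hsv=cv2.cvtColor(c['image'],cv2.COLOR_RGB2HSV)
m=cv2.inRange(hsv,(15,80,50),(32,255,255)); 
for X,n in(((.6435,-.209,.109),'cup'),((.6172,.0645,.095),'R')):
  u,v=np.round(proj(c,X)).astype(int); w=m[v-25:v+26,u-16:u+17]; ys,xs=np.nonzero(w)
  print(n,(u,v),len(xs),'x',xs.min()+u-16,xs.max()+u-16,'y',ys.min()+v-25,ys.max()+v-25,'mean',xs.mean()+u-16,ys.mean()+v-25)
print('pred knob top down',proj(c,(.6435,-.209,.138)),'up',proj(c,(.6435,-.209,.153)),'base',proj(c,(.6435,-.209,.08)))
E
```

```text
29.425 [ 0.52381864 -0.28899387  0.24591807] [-0.72246789  0.42519119 -0.1592655 ]
cup (np.int64(386), np.int64(253)) 565 x 370 402 y 228 278 mean 388.95398230088495 249.0495575221239
R (np.int64(330), np.int64(182)) 1179 x 314 346 y 157 207 mean 331.2875318066158 177.0966921119593
pred knob top down [np.float64(387.2256141061144), np.float64(246.0984624172748)] up [np.float64(388.0508875478438), np.float64(242.4168959634701)] base [np.float64(384.2149073354909), np.float64(259.5293042310408)]
```

```bash
python3 -c "
from cell import workorder
print(workorder.sign_off())"
```

```text
the job is handed in; nothing more can be done
None
```

The left pan dropped, so the weight on it was the lead-filled one. I set it in the press cup, pushed down at 14–15 N for about 1.5 s and left it there; the lighter weight stays on the right pan, and the job was handed in at about 29 s. After release I checked the weight in the cup only by a rough colour match in the side camera, not by viewing a final picture.

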